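# Set the vial heater four clicks higher and start it

## Task

Set the vial heater four clicks higher: with a fingertip against the side of the upright post, push its click-stop dial round clockwise (seen from above) by exactly four clicks without going past the fourth. Only then push the round start button beside the dial fully down with a fingertip and let it spring back. Do not shove or lift the heater, and leave the vials in its wells and the bottle behind it alone.

Things in the scene. Friction and masses are not known exactly. Their poses are not given: they have to be found in the camera images.
- heater: vial block heater, free-standing, 4 kg, on rubber feet, 160 (x) x 190 (y) x 55 mm; origin at the centre of its underside, front (-x) toward the robot at yaw 0. Flat top; the far half is a metal block with four wells, the near half carries the dial (left, +y) and the start button (right, -y). The dial has nine click positions, 24 degrees apart, and stops beyond the first and last.
- dial_axis (a point): point on the dial's vertical axis, level with its flat upper face, 67 mm above the surface; (-33, +32, 67) mm in the heater's frame. The dial is a disc 78 mm wide and 10 mm thick; only the post rises above its face. First click position: post 135 degrees counter-clockwise (from above) from the heater's +x axis; the others follow clockwise. It starts in one of the first four.
- dial_post (a point): centre of the top of the dial's upright post: round, smooth and slippery, 12 mm thick, standing 20 mm above the face, 32 mm from the axis. One click = 24 degrees; each position is centred by a spring. Pushing the post takes up to about 6 N at the start of a click, falling to about nothing 12 degrees on, where the dial snaps ahead to the next position, away from the finger.
- start_button_top (a point): centre of the top of the round start button (26 mm diameter, in a low ring housing), pointing up, in the heater's frame 94 mm to the right (-y) of the dial's axis
- start_button (a joint): travel of the start button in m: 0 up, 0.006 fully down; spring return, fully down takes 5 N
- vial_06_mid (a point): one of three capped 20 ml vials (27 mm diameter, 61 mm tall) standing in the heater's wells with only the 20 mm of its cap end above the heater's top; the point is its centre, 30 mm above its underside. Leave it alone
- vial_12_mid (a point): one of three capped 20 ml vials (27 mm diameter, 61 mm tall) standing in the heater's wells with only the 20 mm of its cap end above the heater's top; the point is its centre, 30 mm above its underside. Leave it alone
- vial_13_mid (a point): one of three capped 20 ml vials (27 mm diameter, 61 mm tall) standing in the heater's wells with only the 20 mm of its cap end above the heater's top; the point is its centre, 30 mm above its underside. Leave it alone
- bottle_mid (a point): loose white bottle (45 mm diameter, 90 mm tall) standing behind the heater; the point is its centre, 45 mm above the surface. Leave it alone

How it is judged:
By the outcome, as a careful person would: the job done as asked, in the order asked, and still so for the second after the job is handed in, with the robot touching nothing.
It also fails if it takes over 58 s, if anything falls off the work surface, if the arm or the gripper's body presses on something with over 40 N, if the wrist force passes 120 N, or if a joint passes its speed limit or range.

## Robot

A 6-joint arm with a two-finger parallel gripper is mounted at the origin on a cart in front of the work surface, level with it; the furniture and walls round the work are solid. World frame = base frame: x ahead of the robot, y to its left, z up, the work surface at z = 0. Lengths are in m, angles in rad, forces in N, time in s.
With the tool pointing down it reaches from about 0.225 to 0.875 m from the base axis. Payload 3.4 kg.
Tool frame: the origin (TCP) lies at the very end of the fingers, on their centre line; the grasp point (between the pads) lies 19 mm behind it; x points along the fingers, y is the direction in which the jaws open and shut, and the axes are right-handed (so a half turn about x gives the same grasp; the last joint's range is limited). The gripper opens to 85 mm and grips with 20 to 120 N. Pads are 22 mm wide; open, the fingers measure 114 mm over their backs; the gripper's body (76 mm by 85 mm) begins 54 mm behind the grasp point. The pads swing forward as they close: fully open they stand 13 mm farther back than shut.
Start: joints at [1.117, 0.276, 1.505, -0, 1.361, -0.121], TCP at [0.188, 0.543, 0.231] pointing down, gripper open.
Joint ranges: [-2.89, 2.89], [-0.75, 2.08], [0.22, 2.7], [-1.18, 4.32], [0.11, 2.71], [-2.7, 2.7]. Speed limits (rad/s): [2.57, 2.57, 3.14, 3.14, 3.14, 3.14].

## Interface

Orientations are given as a unit quaternion [w, x, y, z].
In Python, from rig import manip gives the robot as it stands. The module is installed in compiled form; this text tells all that it offers.
- The arm moves only by the tool play_rows, never from a script. Its argument "plan" is a list that holds one entry, the list of rows, each a list of 5 numbers: the closure, from 0 (fully open) to 1 (shut), then the shift along the tool's x, y, z in m, then the turn about the tool's x in degrees. A call has 1 to 12 rows; each row is the pose to reach, as a shift and turn from the pose measured when the call began, along the tool's axes at that moment; what a row does not reach only later rows make up. A row lasts 1/10 s, in which the tool goes at most 50 mm and 8.59 degrees, less where a joint would pass 70% of its speed; a pose out of reach is approached as far as the arm can. A call with a gripper value outside its range is refused whole. The fingers move at their own pace and stop on an object; "grip_force" is the grip in N (left out, the last holds). Time passes only in rows, so rows that repeat a pose let the fingers close. It gives the time, the measured TCP pose, the force and the opening at its end, in the units of the state.
- manip.get_state(): the state, without advancing time (a new reading comes with each control period).
- manip.get_image(name): name is "scene" or "top" or "wrist"; returns (picture, depth): 480x640x3 uint8, red, green, blue; 480x640 float32, m along the optical axis (not along the pixel's ray), 0 where there is no reading.
- manip.camera_params(name): a dict with "intrinsics" (3x3 intrinsics, pixels), "R" (3x3) and "t" (3): a world point X has camera coordinates R X + t; the wrist camera has in their place "mount" (4x4, takes a point from camera to tool coordinates, whose origin is the TCP and whose axes are the tool frame's). Camera axes: x right, y down, z forward; pixel columns grow to the right and rows downward; lengths in m; the calibration is good to about 2 mm. A picture is of the moment at which its call begins: read the wrist's pose just before it. camera_params takes no time and is no camera call.
- manip.sign_off(): hands the job in, once; it reports no verdict.
The state is a dict: "clock": time; "qpos": joint angles; "qd": joint speeds; "effort": joint torques, N m; "position": TCP position; "ee_rot": TCP orientation; "contact_force": force on the tool from outside, world axes, zero at the start; "moment": the same for the moment, N m; "width": finger opening in m.
Only numpy, scipy, OpenCV 4.12 (cv2) and the standard library are available. Lean on these libraries where they do the work, as an engineer would, in place of code of your own. Each camera call takes 0.05 s, during which the arm holds its last target.

## Working session

There is one attempt and no reset: what is moved stays moved. The work goes in short steps, Python scripts to look and compute and a tool call to move; the robot and the scene stay as the last step left them, time stands still between calls to the robot, and variables do not carry over. Pictures are saved under pics/ and viewed, and the job is handed in when it is done.

Besides the shell and the picture viewer there is one more tool, called after ">>>" as name([rows], argument=value, ...), one row to a line, values as JSON. play_rows: Moves the arm, as the interface text tells. Its arguments: {"type":"object","properties":{"plan":{"type":"array","items":{"type":"array","items":{"type":"array","items":{"type":"number"}}}},"grip_force":{"type":"number"}},"required":["plan"]}

```bash
ls; mkdir -p pics
cat > h.py <<'E'
import numpy as np, cv2
from rig import manip
def snap(n,f):
    p,d=manip.get_image(n); cv2.imwrite(f'pics/{f}.png',p[:,:,::-1]); np.save(f'pics/{f}.npy',d); return p,d
E
python3 - <<'E'
from h import *
s=manip.get_state(); print(s)
for n in ("scene","top"):
    snap(n,n+"0"); print(n,manip.camera_params(n))
print(manip.camera_params("wrist"))
E
```

```text
pics
{'clock': 0.0, 'qpos': array([ 1.11699130e+00,  2.76590886e-01,  1.50613555e+00, -7.62496244e-07,
        1.36067494e+00, -1.20990167e-01]), 'qd': array([-8.02713845e-04, -2.62910315e-04,  2.25730845e-05,  1.24002259e-03,
        5.02704150e-05,  1.07752269e-03]), 'effort': array([-5.36069147e-04, -4.16784096e+01, -2.45801371e+01, -3.15469160e-04,
        1.11698429e-02,  2.07694129e-06]), 'position': array([0.18762501, 0.54297573, 0.23044108]), 'ee_rot': array([ 0.69715766,  0.11651208,  0.69751969, -0.11773873]), 'contact_force': array([ 0.07645966, -0.39777417,  0.57898065]), 'moment': array([-0.00763386, -0.04102413,  0.02735486]), 'width': 0.08511890305543937}
scene {'intrinsics': array([[515.47431909,   0.        , 315.42907021],
       [  0.        , 515.47431909, 243.60863932],
       [  0.        ,   0.        ,   1.        ]]), 'R': array([[ 8.67649359e-01, -4.97176615e-01,  6.26692274e-05],
       [-3.66754637e-01, -6.40128121e-01, -6.75075569e-01],
       [ 3.35671902e-01,  5.85705901e-01, -7.37748583e-01]]), 't': array([-0.41518063,  0.44198407,  0.55757955])}
top {
[... 190 characters left out ...]
683, -0.99967959,  0.02128656],
       [-0.99919286,  0.01287996, -0.03804907],
       [ 0.03776271, -0.02179053, -0.99904912]]), 't': array([0.22208693, 0.59262463, 0.91999516])}
{'intrinsics': array([[374.7639315 ,   0.        , 321.96119366],
       [  0.        , 374.7639315 , 244.42786309],
       [  0.        ,   0.        ,   1.        ]]), 'mount': array([[ 7.03534087e-04, -2.62624269e-01,  9.64897921e-01,
        -1.43293025e-01],
       [ 9.99999748e-01,  9.29749126e-05, -7.03822059e-04,
         5.53404135e-04],
       [ 9.51294537e-05,  9.64898173e-01,  2.62624268e-01,
        -6.70302070e-02],
       [ 0.00000000e+00,  0.00000000e+00,  0.00000000e+00,
         1.00000000e+00]])}
```

View pics/top0.png

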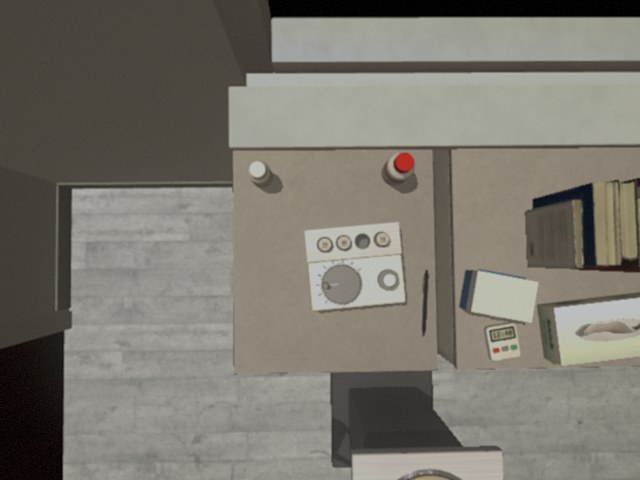

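View pics/scene0.png

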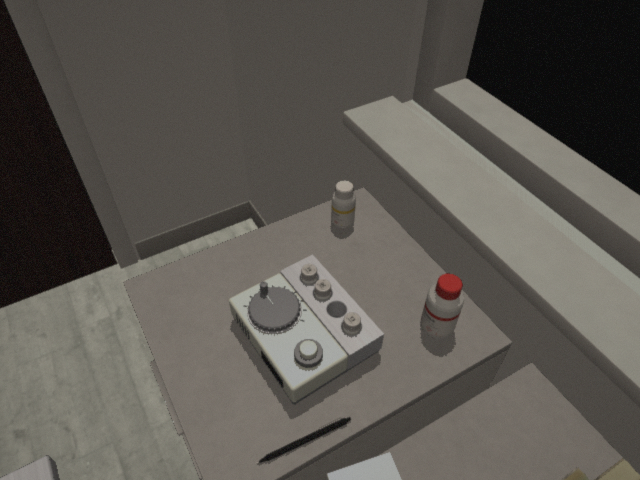

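The top view shows the heater at about (355,265), its dial at (342,284) with the post to the left of the dial centre at about (326,286), and the button at (388,280). The scene view shows the post at (264,287). I'll zoom in and measure next.

Run:
```python
import cv2
a=cv2.imread('pics/top0.png')[210:320,290:420]; b=cv2.imread('pics/scene0.png')[250:400,220:390]
cv2.imwrite('pics/topz.png',cv2.resize(a,None,fx=6,fy=6,interpolation=2)[:600,:800]); cv2.imwrite('pics/scz.png',cv2.resize(b,None,fx=4,fy=4,interpolation=2))
```

```text
(no output)
```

View pics/topz.png

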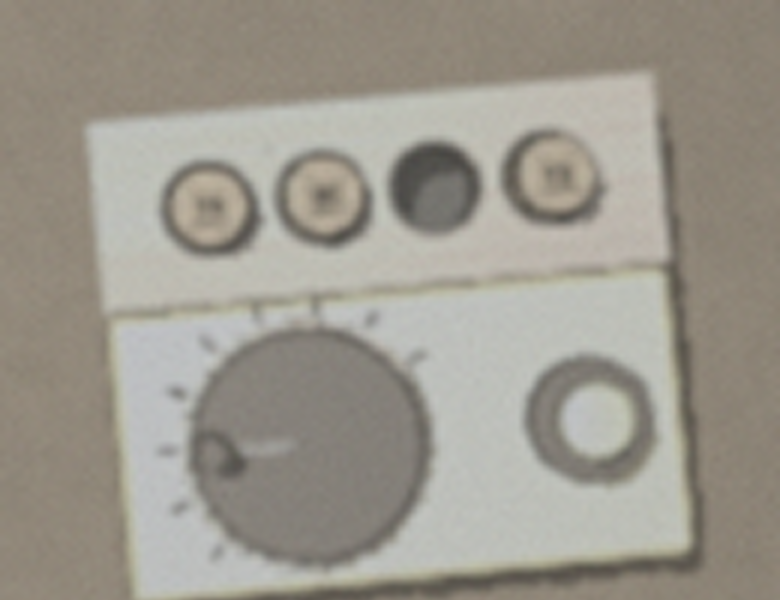

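View pics/scz.png

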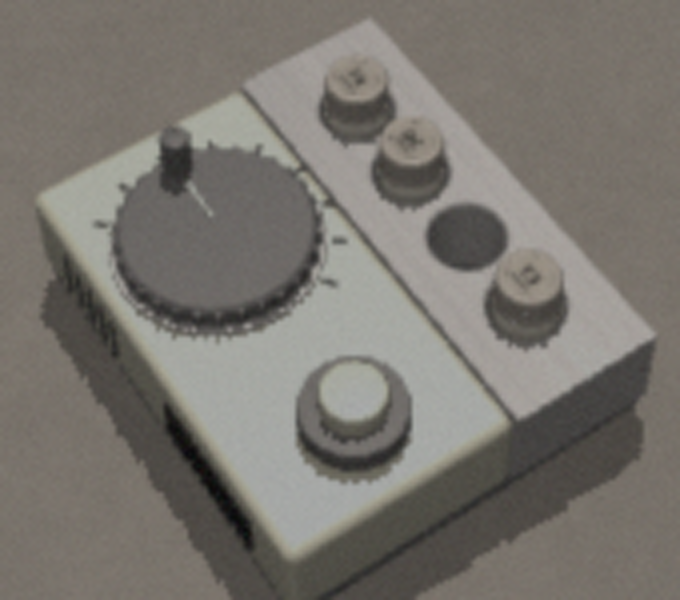

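```bash
cat >> h.py <<'E'
from scipy.spatial.transform import Rotation as Ro
def ray(n,uv,z):
    c=manip.camera_params(n); K,R,t=c['intrinsics'],c['R'],c['t']
    uv=np.atleast_2d(uv).astype(float); d=(np.linalg.inv(K)@np.c_[uv,np.ones(len(uv))].T).T@R; o=-R.T@t
    return o+d*((z-o[2])/d[:,2])[:,None]
def tool(s): 
    q=s['ee_rot']; return Ro.from_quat([q[1],q[2],q[3],q[0]]).as_matrix()
E
python3 - <<'E'
from h import *
s=manip.get_state(); print(tool(s).round(3))
a=cv2.imread('pics/top0.png'); hsv=cv2.cvtColor(a,cv2.COLOR_BGR2HSV)
g=a.astype(int)
m=((g.min(2)>150)).astype(np.uint8)
m[:, :295]=0;m[:,412:]=0;m[:215]=0;m[320:]=0
cs,_=cv2.findContours(m,0,2); c=max(cs,key=cv2.contourArea)
h=cv2.convexHull(c)[:,0].astype(float)
w=ray("top",h,.055)
r=cv2.minAreaRect((w[:,:2]*1000).astype(np.float32)); print('rect',r)
box=cv2.boxPoints(r);print(box)
z=lambda x,y:(290+(x+.5)/6-.5,210+(y+.5)/6-.5)
# ticks
T=ray("top",[z(*p) for p in [(218,553),(180,508),(168,450),(177,392),(208,343),(258,312),(316,305),(372,318),(418,355)]],.055)[:,:2]
A=np.c_[2*T,np.ones(9)];x=np.linalg.lstsq(A,(T**2).sum(1),rcond=None)[0];cc=x[:2];print('tick circle',cc,np.sqrt(x[2]+cc@cc))
print('ang',np.degrees(np.arctan2(*(T-cc).T[::-1])), 'exp',135-24*np.arange(9))
print('dial ctr', ray("top",[z(310,447)],.067),'post top',ray("top",[z(212,450)],.087),'button',ray("top",[z(597,420)],.07))
S=lambda x,y:(220+(x+.5)/4-.5,250+(y+.5)/4-.5)
print('scene dial',ray("scene",[S(217,231)],.067),'post',ray("scene",[S(175,135)],.087),'button',ray("scene",[S(354,388)],.073))
d=np.load('pics/top0.npy'); 
def P(u,v):
    c=manip.camera_params('top');X=np.linalg.inv(c['intrinsics'])@[u,v,1]*d[v,u];return (c['R'].T@(X-c['t'])).round(4)
for uv in [(350,290),(342,286),(326,286),(325,285),(327,286),(389,280),(375,265),(318,300),(325,244)]: print(uv,P(*uv))
E
```

```text
[[-0.001  0.327  0.945]
 [-0.002  0.945 -0.327]
 [-1.    -0.002 -0.   ]]
rect ((544.5282592773438, 152.2694854736328), (159.86834716796875, 189.69064331054688), 4.347578525543213)
[[457.63416  240.78233 ]
 [472.01404   51.63753 ]
 [631.42236   63.756638]
 [617.0425   252.90144 ]]
tick circle [0.50848179 0.18018581] 0.04699507677038694
ang [139.27791913 115.38866354  91.36630359  67.39465268  43.86408081
  19.9409724   -4.09562009 -27.7284674  -51.78560825] exp [135 111  87  63  39  15  -9 -33 -57]
dial ctr [[0.5083755 0.1803385 0.067    ]] post top [[0.509085   0.21299221 0.087     ]] button [[0.51596526 0.08627632 0.07      ]]
scene dial [[0.50762834 0.17771955 0.067     ]] post [[0.50843973 0.2123856  0.087     ]] button [[0.51764405 0.08909622 0.073     ]]
(350, 290) [0.4965 0.1633 0.0667]
(342, 286) [0.5046 0.1789 0.0673]
(326, 286) [0.5063 0.2109 0.0864]
(325, 285) [0.5083 0.2129 0.0874]
(327, 286) [0.5063 0.209  0.0874]
(389, 280) [0.5154 0.0873 0.0749]
(375, 265) [0.5447 0.1116 0.056 ]
(318, 300) [0.4771 0.2264 0.0581]
(325, 244) [0.5874 0.2114 0.0754]
```

Both views agree: dial axis at about (0.5085, 0.180), yaw about 4.4°, post at about 91° in the world frame, which is position 3 (87° + yaw). The target is position 7. The button is at (0.516, 0.087, 0.075). Next I'll close the gripper and move behind the post, staying high.

>>> play_rows([
  [[1,0.008,-0.023,0.037,-1],[1,0.016,-0.045,0.074,-2],[1,0.024,-0.068,0.111,-3],[1,0.032,-0.09,0.148,-4],[1,0.04,-0.113,0.185,-5],[1,0.048,-0.136,0.223,-6],[1,0.056,-0.158,0.26,-7],[1,0.064,-0.181,0.297,-8],[1,0.072,-0.203,0.334,-9],[1,0.08,-0.226,0.371,-10],[1,0.08,-0.226,0.371,-10],[1,0.08,-0.226,0.371,-10]],
], grip_force=40)

```text
clock: 1.3
position: [0.4643, 0.2073, 0.1502]
ee_rot: [0.704, 0.056, 0.706, -0.057]
contact_force: [-0.2, 0.2, -0.4]
width: 0.0001
```

Run:
```python
from h import *
s=manip.get_state(); print(s['clock'],s['position'],s['width'],s['contact_force'],tool(s).round(3))
snap("wrist","w1");snap("scene","s1")
```

```text
1.3 [0.46432194 0.20729072 0.15018516] 0.00010490354599156664 [-0.18351181  0.18973178 -0.43564097] [[-0.003  0.16   0.987]
 [-0.001  0.987 -0.16 ]
 [-1.    -0.002 -0.002]]
```

View pics/w1.png

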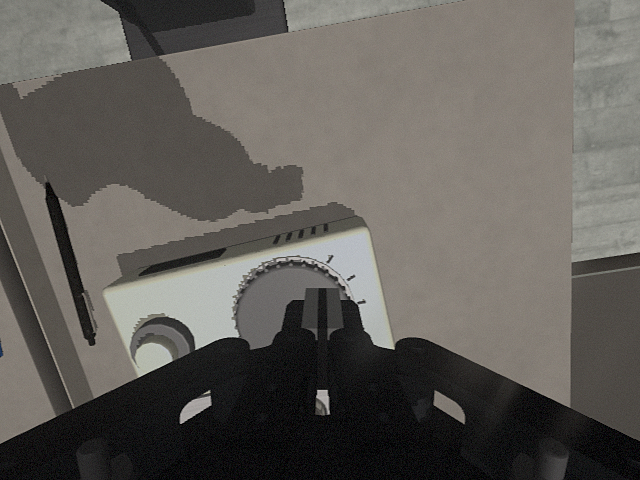

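View pics/s1.png

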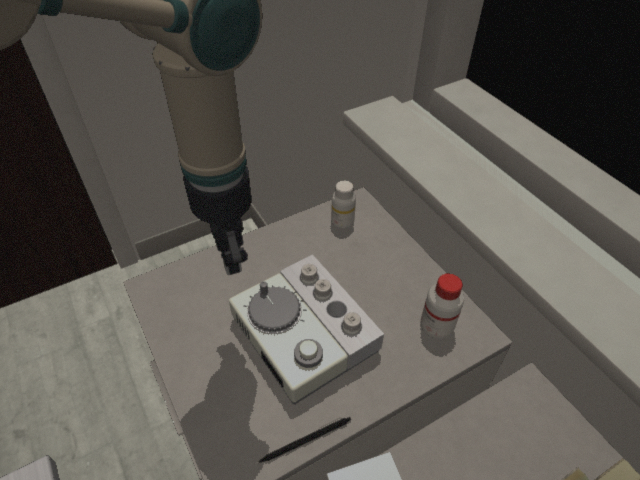

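The wrist view shows closed fingertips at (322,290), with narrow pads in the middle; the pads face the post from the robot's side. The scene view shows the tip clear of the heater. Next I'll descend behind the post.

>>> play_rows([
  [[1,0.02,0,0,0],[1,0.04,0,0,0],[1,0.058,0,0,0],[1,0.07,0,0,0],[1,0.076,0,0,0],[1,0.076,0.002,0.008,0],[1,0.076,0.005,0.016,0],[1,0.076,0.005,0.016,0]],
])

```text
clock: 2.2
position: [0.483, 0.2117, 0.0757]
ee_rot: [0.706, 0.056, 0.704, -0.056]
contact_force: [0.0, -0.1, 0.1]
width: -0.0002
```

```bash
cat >> h.py <<'E'
AX=np.array([.5085,.1802])
def way(phis,gaps,off=11.0):
    "rows for post angle phi (world deg), gap mm behind contact"
    s=manip.get_state(); R=tool(s); p=s['position']; print('clock',s['clock'],'pos',p.round(4),'F',s['contact_force'].round(1))
    ang0=np.degrees(np.arctan2(R[1,2],R[0,2])); print('z ang',ang0.round(1))
    for f,g in zip(phis,gaps):
        a=np.radians(f); r=np.array([np.cos(a),np.sin(a)]); n=np.array([np.sin(a),-np.cos(a)])
        T=AX+.031*r-n*(6+off+g)/1000
        d=R.T@np.array([*(T-p[:2]),0.0741-p[2]]); print(f,g,d.round(4),'turn',round(ang0-(f-90),1))
E
python3 - <<'E'
from h import *
print([snap("scene","s2")[0].shape])
way([91.4,85,79,77],[0]*4)
E
python3 -c "
import cv2
a=cv2.imread('pics/s2.png')[230:380,210:390];cv2.imwrite('pics/s2z.png',cv2.resize(a,None,fx=4,fy=4))"
```

```text
[(480, 640, 3)]
clock 2.25 pos [0.4818 0.2114 0.0755] F [1.  0.7 0.8]
z ang -9.1
91.4 0 [0.0014 0.0008 0.0089] turn -10.5
85 0 [0.0014 0.0032 0.0121] turn -4.1
79 0 [0.0014 0.005  0.0153] turn 1.9
77 0 [0.0014 0.0055 0.0164] turn 3.9
```

View pics/s2z.png

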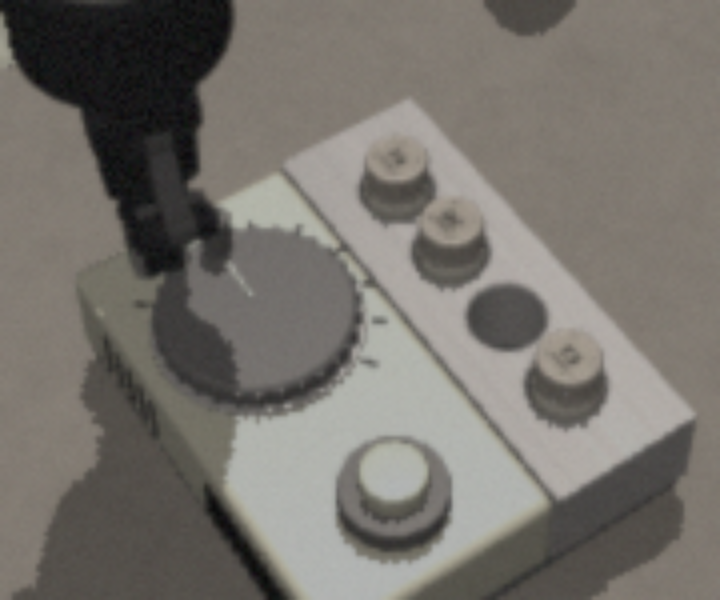

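>>> play_rows([
  [[1,0.001,0.001,0.003,0],[1,0.001,0.002,0.006,0],[1,0.001,0.002,0.009,0],[1,0.001,0.003,0.0105,0],[1,0.001,0.003,0.0105,0]],
])

```text
clock: 2.75
position: [0.491, 0.2125, 0.074]
ee_rot: [0.704, 0.056, 0.706, -0.056]
contact_force: [-5.1, -0.7, 1.3]
width: -0.0002
```

Run:
```python
from h import *
snap("top","t3");snap("scene","s3")
way([91.4,85,79,77],[0]*4)
b=lambda f,r: cv2.resize(cv2.imread(f'pics/{f}.png')[r[0]:r[1],r[2]:r[3]],None,fx=4,fy=4,interpolation=2)
x=b('t3',(220,320,300,400));y=b('s3',(230,330,210,310));cv2.imwrite('pics/c3.png',np.hstack([x,y]))
```

```text
clock 2.85 pos [0.4911 0.2125 0.0741] F [-5.2  0.5  2.2]
z ang -9.1
91.4 0 [-0.     -0.0017 -0.0001] turn -10.5
85 0 [-0.      0.0006  0.0031] turn -4.1
79 0 [-0.      0.0024  0.0063] turn 1.9
77 0 [-0.      0.003   0.0074] turn 3.9
```

View pics/c3.png

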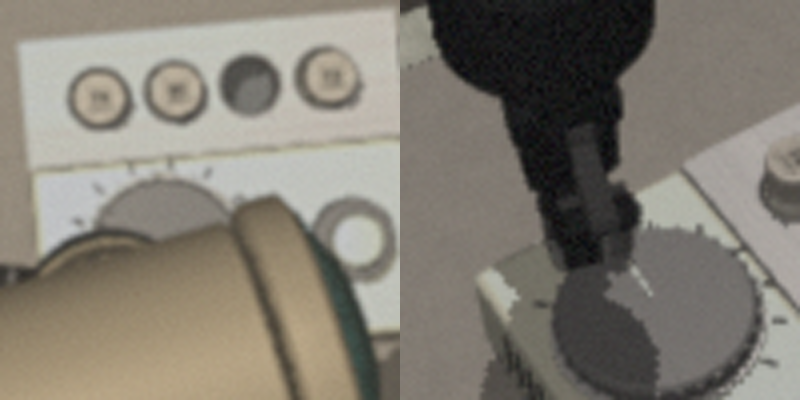

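In contact with about 5 N, just where the model puts the post. The white pointer line in the scene view gives a visual reference. Next: push through the first click, about 6.5 mm.

>>> play_rows([
  [[1,0,0.0005,0.0015,0],[1,0,0.001,0.003,0],[1,0,0.0015,0.0045,0],[1,0,0.002,0.006,0],[1,0,0.002,0.0068,0],[1,0,0.0025,0.0075,0],[1,0,0.0025,0.0075,0]],
])

```text
clock: 3.55
position: [0.5005, 0.2139, 0.0745]
ee_rot: [0.705, 0.056, 0.705, -0.056]
contact_force: [-0.2, 0.7, 0.3]
width: 0.0004
```

Run:
```python
from h import *
snap("scene","s4")
way([79,67.4,60,54,52],[0]*5)
b=lambda f,r: cv2.resize(cv2.imread(f'pics/{f}.png')[r[0]:r[1],r[2]:r[3]],None,fx=4,fy=4,interpolation=2)
y=b('s4',(230,350,210,330));cv2.imwrite('pics/c4.png',y)
```

```text
clock 3.6 pos [0.5001 0.2139 0.0744] F [-0.2 -0.1  0.2]
z ang -9.1
79 0 [ 0.0003 -0.0004 -0.0024] turn 1.9
67.4 0 [0.0003 0.0022 0.0043] turn 13.5
60 0 [0.0003 0.0031 0.0088] turn 20.9
54 0 [0.0003 0.0034 0.0125] turn 26.9
52 0 [0.0003 0.0034 0.0137] turn 28.9
```

View pics/c4.png

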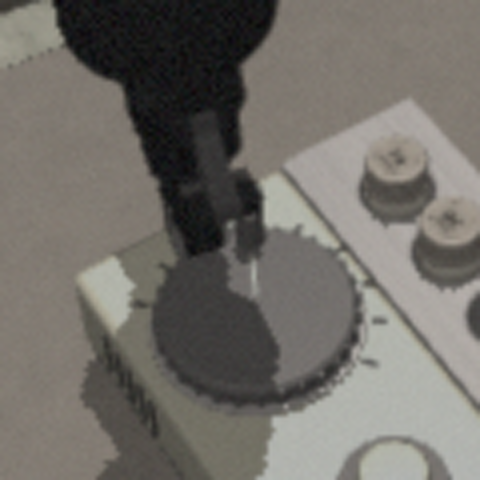

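The force fell to zero and the pointer moved on by one tick, so click 1 is done. Click 2 next.

>>> play_rows([
  [[1,0,0.001,0.001,6],[1,0,0.0015,0.0025,12],[1,0,0.002,0.004,15],[1,0,0.0025,0.006,17],[1,0,0.003,0.0075,19],[1,0,0.003,0.009,21],[1,0,0.0035,0.0105,24],[1,0,0.0035,0.012,26],[1,0,0.0035,0.013,28],[1,0,0.0035,0.0138,28],[1,0,0.0035,0.0138,28]],
])

```text
clock: 4.7
position: [0.515, 0.2152, 0.0746]
ee_rot: [0.671, 0.224, 0.67, -0.225]
contact_force: [-0.3, 0.2, -0.1]
width: -0.0002
```

Run:
```python
from h import *
snap("scene","s5")
way([55,43.4,36,31,29,27],[0]*6)
b=lambda f,r: cv2.resize(cv2.imread(f'pics/{f}.png')[r[0]:r[1],r[2]:r[3]],None,fx=4,fy=4,interpolation=2)
y=b('s5',(230,350,210,330));cv2.imwrite('pics/c5.png',y)
```

```text
clock 4.75 pos [0.5148 0.2152 0.0746] F [ 0.2 -0.  -0.5]
z ang -37.0
55 0 [ 0.0005 -0.0013 -0.0021] turn -2.0
43.4 0 [0.0005 0.0017 0.0044] turn 9.6
36 0 [0.0005 0.0029 0.0088] turn 17.0
31 0 [0.0005 0.0034 0.0118] turn 22.0
29 0 [0.0005 0.0035 0.0131] turn 24.0
27 0 [0.0005 0.0036 0.0143] turn 26.0
```

View pics/c5.png

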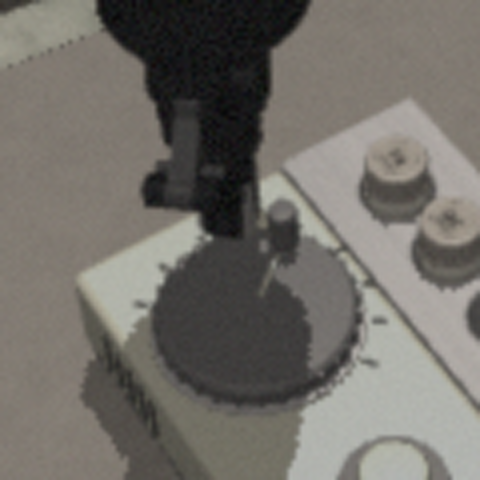

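Run:
```python
from h import *
p=ray("scene",[(210+285.5/4-.5,230+209.5/4-.5)],.087)[0,:2]; d=p-AX;print(p,np.linalg.norm(d),np.degrees(np.arctan2(d[1],d[0])))
```

```text
[0.53299872 0.20167079] 0.032575787852883537 41.23146819058649
```

The post is at about 41–43°, position 5, so two clicks are done. Click 3 next, in the same way.

>>> play_rows([
  [[1,0,0.0005,0.001,4],[1,0,0.001,0.0025,8],[1,0,0.0017,0.004,10],[1,0,0.0022,0.006,12],[1,0,0.0026,0.0075,15],[1,0,0.0029,0.009,17],[1,0,0.0032,0.0105,20],[1,0,0.0034,0.012,22],[1,0,0.0035,0.0131,24],[1,0,0.0036,0.014,26],[1,0,0.0036,0.014,26]],
])

```text
clock: 5.85
position: [0.5285, 0.2095, 0.0747]
ee_rot: [0.603, 0.37, 0.602, -0.369]
contact_force: [-0.2, 0.2, 0.7]
width: -0.0003
```

Run:
```python
from h import *
snap("scene","s6");snap("top","t6")
way([31,19.4,12,7,5,3],[0]*6)
b=lambda f,r: cv2.resize(cv2.imread(f'pics/{f}.png')[r[0]:r[1],r[2]:r[3]],None,fx=4,fy=4,interpolation=2)
cv2.imwrite('pics/c6.png',np.hstack([b('s6',(230,330,210,310)),b('t6',(220,320,300,400))]))
```

```text
clock 5.95 pos [0.5283 0.2095 0.0746] F [-1.3 -0.4  1.3]
z ang -63.0
31 0 [ 0.0005 -0.0012 -0.002 ] turn -4.0
19.4 0 [0.0005 0.002  0.0044] turn 7.6
12 0 [0.0005 0.0034 0.0088] turn 15.0
7 0 [0.0005 0.004  0.0118] turn 20.0
5 0 [0.0005 0.0042 0.013 ] turn 22.0
3 0 [0.0005 0.0043 0.0142] turn 24.0
```

View pics/c6.png

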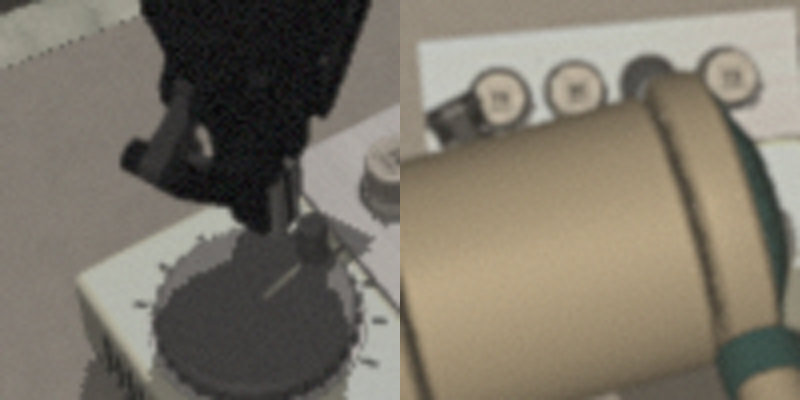

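Three clicks done: the pointer is on the tick for position 6. Now click 4, followed by backing away at once.

>>> play_rows([
  [[1,0,0.0005,0.001,4],[1,0,0.001,0.0025,7],[1,0,0.0018,0.004,8],[1,0,0.0022,0.006,10],[1,0,0.003,0.0075,13],[1,0,0.0034,0.009,15],[1,0,0.0038,0.0105,17],[1,0,0.004,0.012,20],[1,0,0.004,0.013,20],[1,0,0.004,0.0137,20],[1,0,0.004,0.0137,20]],
])

```text
clock: 7.05
position: [0.5383, 0.1989, 0.0747]
ee_rot: [0.53, 0.468, 0.529, -0.468]
contact_force: [-0.6, 1.1, -0.2]
width: -0.0001
```

Run:
```python
from h import *
snap("scene","s7")
way([7,-4.6],[0]*2)
b=lambda f,r: cv2.resize(cv2.imread(f'pics/{f}.png')[r[0]:r[1],r[2]:r[3]],None,fx=4,fy=4,interpolation=2)
cv2.imwrite('pics/c7.png',b('s7',(230,350,210,330)))
```

```text
clock 7.1 pos [0.5382 0.1989 0.0747] F [-0.1 -0.2 -0.6]
z ang -83.0
7 0 [ 0.0006 -0.0008 -0.002 ] turn 0.0
-4.6 0 [0.0006 0.002  0.0046] turn 11.6
```

View pics/c7.png

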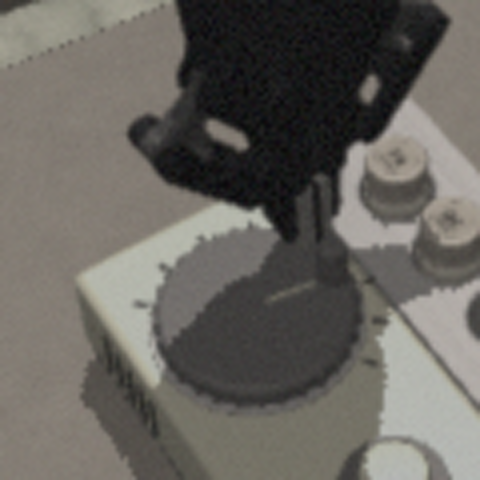

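>>> play_rows([
  [[1,0,-0.001,-0.006,0],[1,0,-0.002,-0.012,0],[1,-0.03,-0.002,-0.012,0],[1,-0.07,-0.002,-0.012,0],[1,-0.09,-0.002,0.01,0],[1,-0.09,-0.01,0.05,0],[1,-0.09,-0.025,0.09,0],[1,-0.09,-0.0355,0.108,0],[1,-0.09,-0.0355,0.108,0],[1,-0.09,-0.0355,0.108,0]],
])

```text
clock: 8.1
position: [0.5163, 0.0879, 0.1649]
ee_rot: [0.53, 0.469, 0.529, -0.468]
contact_force: [-0.1, 0.2, -0.1]
width: -0.0002
```

Run:
```python
from h import *
def P(d,u,v):
    c=manip.camera_params('scene');X=np.linalg.inv(c['intrinsics'])@[u,v,1]*d[v,u];return (c['R'].T@(X-c['t'])).round(4)
way([7],[0])
s=manip.get_state(); snap("wrist","w8");snap("scene","s8");snap("top","t8")
b=lambda f,r: cv2.resize(cv2.imread(f'pics/{f}.png')[r[0]:r[1],r[2]:r[3]],None,fx=4,fy=4,interpolation=2)
cv2.imwrite('pics/c8.png',np.hstack([b('s8',(250,380,220,320)),b('t8',(210,340,300,400))]))
```

```text
clock 8.1 pos [0.5163 0.0879 0.1649] F [-0.1  0.2 -0.1]
z ang -83.0
7 0 [ 0.0909  0.0343 -0.1096] turn 0.0
```

View pics/c8.png

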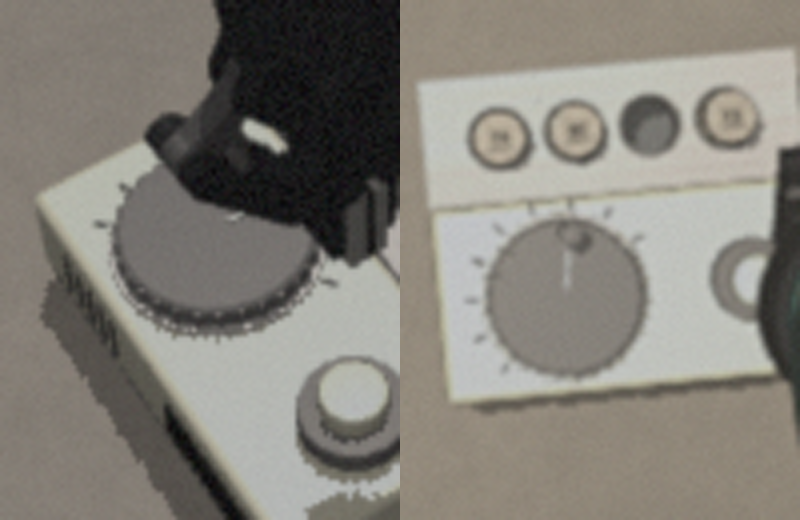

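View pics/w8.png

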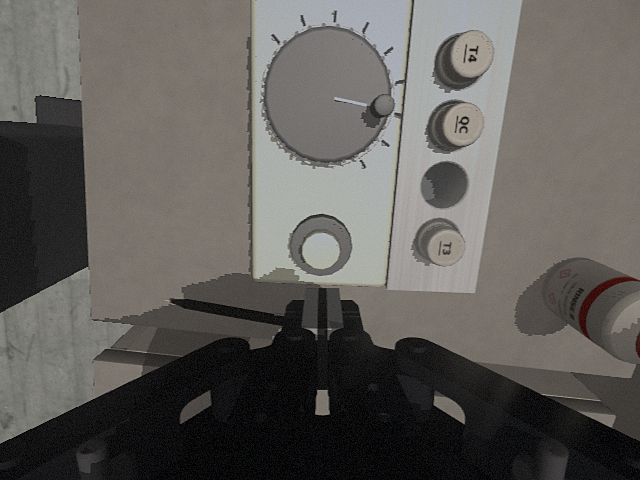

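Run:
```python
from h import *
z=lambda x,y:(300+(x+.5-400)/4-.5,210+(y+.5)/4-.5)
c=ray("top",[z(567,298)],.067)[0,:2]
for n,p,h in [("ptr",(570,252),.067),("post",(575,236),.087),("t6",(533,208),.055),("t7",(572,203),.055),("t8",(608,213),.055)]:
    w=ray("top",[z(*p)],h)[0,:2];d=w-AX;print(n,w,np.linalg.norm(d),np.degrees(np.arctan2(d[1],d[0])))
print(c)
# wrist
cp=manip.camera_params("wrist");s=manip.get_state();R=tool(s);p=s['position'];M=cp['mount'];Ki=np.linalg.inv(cp['intrinsics'])
def wr(u,v,h):
    d=R@M[:3,:3]@(Ki@[u,v,1]);o=R@M[:3,3]+p;return (o+d*(h-o[2])/d[2])[:2]
for n,q in [("ptr0",(336,99,.067)),("ptr",(370,103,.067)),("post",(382,104,.087)),("t6",(400,82,.055)),("t7",(397,116,.055)),("btn",(322,250,.075))]:
    w=wr(*q);d=w-AX;print(n,w,np.linalg.norm(d),np.degrees(np.arctan2(d[1],d[0])))
```

```text
ptr [0.53084256 0.17826984] 0.022425776371397466 -4.937482493965743
post [0.53917067 0.17703462] 0.030833578051412864 -5.892372443970036
t6 [0.5526242  0.19565227] 0.04675165781448624 19.30022323798074
t7 [0.55484879 0.17611947] 0.046528068996302734 -5.0313213478832
t8 [0.5496081  0.15818728] 0.04663084374096787 -28.168330400186296
[0.50829011 0.18009362]
ptr0 [0.51328988 0.18116432] 0.0048859871095237655 11.382905235235858
ptr [0.53398156 0.18146541] 0.02551295657210218 2.842953106185865
post [0.53848832 0.1796027 ] 0.02999426351892213 -1.1410435428887182
t6 [0.55197656 0.19729811] 0.0467178394908319 21.468323400358077
t7 [0.55366727 0.1771852 ] 0.04526777529018186 -3.8186768552641452
btn [0.51635236 0.08842224] 0.09211306186699834 -85.10977244367668
```

The top view puts the pointer and post at −5°, in line with the position 7 tick at −5°. That makes exactly four clicks. Now the button.

>>> play_rows([
  [[1,0.03,0,0.0005,0],[1,0.06,0,0.0005,0],[1,0.078,0,0.0005,0],[1,0.086,0,0.0005,0],[1,0.089,0,0.0005,0],[1,0.092,0,0.0005,0],[1,0.094,0,0.0005,0],[1,0.094,0,0.0005,0]],
])

```text
clock: 9.05
position: [0.517, 0.0886, 0.0715]
ee_rot: [0.531, 0.469, 0.529, -0.467]
contact_force: [-2.8, 1.7, 4.8]
width: 0.0
```

>>> play_rows([
  [[1,0.001,0,0,0],[1,0.002,0,0,0],[1,0.002,0,0,0]],
])

```text
clock: 9.35
position: [0.5171, 0.0886, 0.0709]
ee_rot: [0.531, 0.469, 0.529, -0.467]
contact_force: [-4.5, 1.0, 11.3]
width: -0.0001
```

Run:
```python
from h import *
snap("scene","s9");snap("wrist","w9")
s=manip.get_state();print(s['position'],s['contact_force'],s['moment'])
b=lambda f,r: cv2.resize(cv2.imread(f'pics/{f}.png')[r[0]:r[1],r[2]:r[3]],None,fx=5,fy=5,interpolation=2)
cv2.imwrite('pics/c9.png',np.hstack([b('s9',(290,400,250,330)),b('w9',(210,320,280,360))]))
d=np.load('pics/top0.npy');c=manip.camera_params('top')
for v in range(268,293,2):
    r=[]
    for u in range(374,402,2):
        X=np.linalg.inv(c['intrinsics'])@[u,v,1]*d[v,u];r.append(int(1000*(c['R'].T@(X-c['t']))[2]))
    print(v,r)
```

```text
[0.51711439 0.08865278 0.07089762] [-5.30643793  0.99210023 10.75819013] [0.19826876 0.73737297 0.04331882]
268 [55, 54, 54, 55, 57, 54, 55, 53, 56, 55, 55, 54, 54, 54]
270 [55, 57, 55, 53, 53, 63, 66, 64, 65, 55, 55, 53, 53, 57]
272 [56, 56, 51, 55, 68, 70, 68, 67, 65, 68, 66, 54, 56, 55]
274 [54, 56, 55, 66, 68, 67, 75, 75, 73, 68, 67, 67, 53, 52]
276 [55, 56, 59, 65, 67, 74, 75, 77, 76, 76, 61, 67, 57, 57]
278 [54, 54, 67, 67, 68, 78, 77, 75, 77, 77, 74, 69, 65, 56]
280 [59, 58, 68, 69, 70, 75, 76, 77, 76, 75, 936, 65, 67, 55]
282 [55, 53, 64, 66, 66, 78, 76, 77, 77, 78, 79, 66, 67, 56]
284 [57, 56, 58, 68, 65, 75, 75, 77, 74, 80, 69, 63, 58, 58]
286 [54, 55, 53, 65, 68, 68, 65, 75, 77, 67, 67, 67, 56, 54]
288 [54, 54, 54, 53, 66, 66, 67, 67, 68, 66, 68, 55, 55, 50]
290 [53, 53, 53, 54, 56, 55, 66, 68, 58, 54, 55, 56, 55, 52]
292 [54, 54, 53, 52, 52, 56, 53, 55, 55, 936, 57, 52, 53, 57]
```

View pics/c9.png

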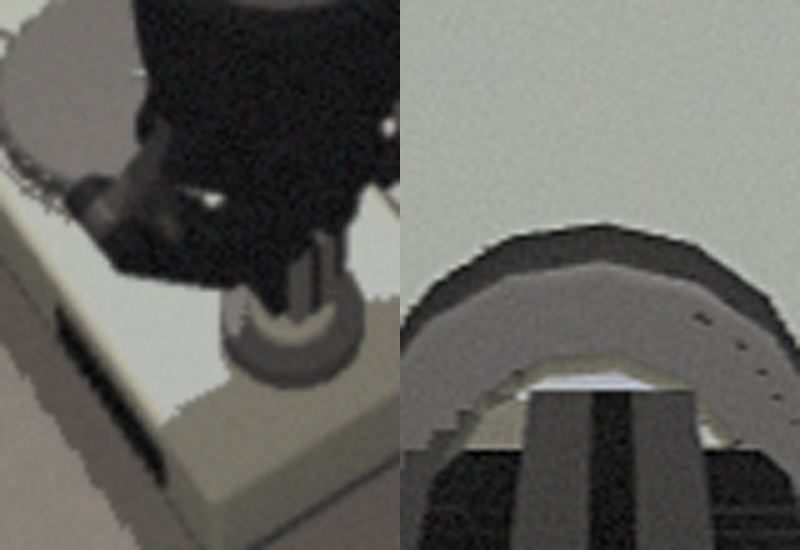

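The fingertip is on the white cap only, which now looks almost level with its ring. Button top was about 76 mm and is now about 70.9 mm, and the force rises stiffly. I'll press slightly more to confirm the stop, then release.

>>> play_rows([
  [[1,0.002,0,0,0],[1,0.003,0,0,0],[1,0.003,0,0,0]],
])

```text
clock: 9.75
position: [0.5172, 0.0886, 0.0707]
ee_rot: [0.531, 0.47, 0.529, -0.467]
contact_force: [-7.2, 1.0, 21.3]
width: 0.0001
```

That is the hard stop: 10 N more for 0.2 mm. Releasing straight up.

>>> play_rows([
  [[1,-0.003,0,0,0],[1,-0.01,0,0,0],[1,-0.03,0,0,0],[1,-0.07,0,0,0],[1,-0.11,0,0,0],[1,-0.14,0,0.04,0],[1,-0.14,0,0.09,0],[1,-0.14,0,0.14,0],[1,-0.14,0,0.18,0],[1,-0.14,0,0.22,0],[1,-0.14,0,0.22,0],[1,-0.14,0,0.22,0]],
])

```text
clock: 10.95
position: [0.544, -0.131, 0.2104]
ee_rot: [0.531, 0.47, 0.528, -0.467]
contact_force: [0.9, 0.1, 0.5]
width: -0.0
```

Run:
```python
from h import *
s=manip.get_state();print(s['clock'],s['position'],s['contact_force'])
snap("top","t10");snap("scene","s10")
b=lambda f,r: cv2.resize(cv2.imread(f'pics/{f}.png')[r[0]:r[1],r[2]:r[3]],None,fx=4,fy=4,interpolation=2)
cv2.imwrite('pics/c10.png',np.hstack([b('s10',(250,380,220,320)),b('t10',(210,340,300,400))]))
a=cv2.imread('pics/top0.png').astype(int);d=np.load('pics/t10.npy');c=manip.camera_params('top')
X=[(c['R'].T@(np.linalg.inv(c['intrinsics'])@[u,v,1]*d[v,u]-c['t']))[2] for u in range(386,392) for v in range(277,283)];print('button z',np.median(X))
g=cv2.imread('pics/t10.png');m=(g.min(2)>150).astype(np.uint8)
m[:, :295]=0;m[:,412:]=0;m[:215]=0;m[320:]=0
cs,_=cv2.findContours(m,0,2); k=cv2.convexHull(max(cs,key=cv2.contourArea))[:,0]
print(cv2.minAreaRect((ray("top",k,.055)[:,:2]*1000).astype(np.float32)))
```

```text
10.95 [ 0.54396388 -0.13104911  0.21035032] [0.87450727 0.14177618 0.47904419]
button z 0.07711427589130926
((544.7445068359375, 151.9994659423828), (159.85223388671875, 189.72726440429688), 4.575267314910889)
```

View pics/c10.png

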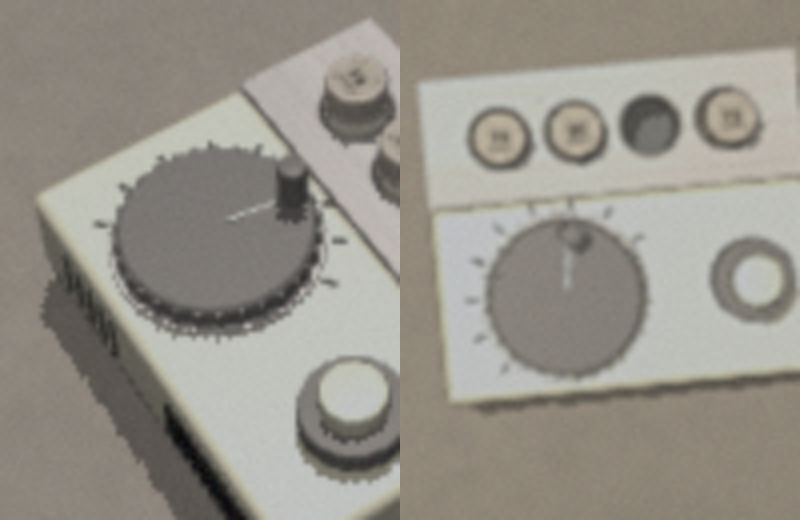

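The dial is still at position 7 with two ticks left, the button is back up at 77 mm, and the heater has not moved (under 0.4 mm). Handing in.

```bash
python3 -c "
from rig import manip
print(manip.sign_off())"
```

```text
the job is handed in; nothing more can be done
None
```

The heater is set four clicks higher and the start button was then pressed and released. The job is handed in at about 11 s of the 58 s allowed.

- **Dial:** I pushed the post one click at a time from position 3 to position 7, checking the force and a picture after each click. In the last top view the post and pointer sit at −5°, in line with the position 7 tick.
- **Button:** I pressed it from about 76 mm down to a hard stop at about 70.7 mm. The force reached 21 N, against the 5 N it takes. It sprang back to about 77 mm.
- **Heater and vials:** The heater's measured position changed by less than 0.4 mm, which is within measurement noise. The vials look untouched in the last top view.
- **Bottle:** I did not check it in the last pictures, but the arm never went near it.
- **Robot:** The arm ended clear of everything.

One reading disagreed slightly. The wrist camera put the post at −1° and the pointer at about +3°, against −5° for both from the top camera. That is well under one 24° click, so it does not change the result.

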